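Clamp a denture flask in the bench cradle with a T-key

ROBOT

A 6-joint arm with a two-finger parallel gripper is mounted at the origin on the work surface. World frame = base frame: x ahead of the robot, y to its left, z up, the work surface at z = 0. Lengths are in m, angles in degrees, forces in N, time in s.
With the tool pointing down it reaches from about 0.275 to 0.85 m from the base axis. Payload 19 kg.
Tool frame: the origin (TCP) lies at the very end of the fingers, on their centre line; the grasp point (between the pads) lies 19 mm behind it; z points along the fingers, y is the line along which they close (so a half turn about z gives the same grasp; the last joint's range is limited). The gripper opens to 85 mm and grips with 20 to 120 N. Pads are 22 mm wide; open, the fingers measure 114 mm over their backs; the gripper's body (76 mm by 85 mm) begins 54 mm behind the grasp point. The pads swing forward as they close: fully open they stand 13 mm farther back than shut.
Start: joints at [66.635, 8.623, 82.357, -0, 89.026, -7.678], TCP at [0.155, 0.554, 0.231] pointing down, gripper open.
Joint ranges: [-160.23, 160.23], [-39.13, 120.54], [6.94, 153.29], [-79.49, 259.48], [9.18, 160.14], [-161.06, 161.06]. Speed limits (degrees/s): [108.29, 108.29, 127.2, 172.46, 172.46, 172.46].

INTERFACE

Orientations are given as a 3x3 rotation matrix whose columns are the frame's x, y, z axes.
In Python, from plant import robot gives the robot as it stands. Calls block until the motion is done:
- robot.move_to(position, orientation): joint-space move of the TCP to a pose.
- robot.move_straight(position, orientation=None, velocity=0.15, f_stop=None): straight line of the TCP; orientation=None keeps the orientation; velocity is the mean speed in m/s. With f_stop (N) it stops when the force on the tool has changed by that much, and returns True; else False.
- robot.movej(angles): joint-space move.
- robot.open() and robot.close(grip_force=None): open the fingers fully, or close them until they stop; grip_force is the grip in N (None keeps the last).
- robot.wait(seconds).
- robot.solve_ik(position, orientation): joint angles nearest the present ones, or None.
- robot.camera(name): name is "side" or "top"; returns a dict with "img" (384x512x3 uint8, red, green, blue), "fx", "fy", "cx", "cy" (pixels), "cam_to_world" (4x4, takes a point from camera to world coordinates). Camera axes: x right, y down, z forward; pixel columns grow to the right and rows downward; lengths in m; the calibration is good to about 2 mm. A picture is of the moment at which its call begins. There is no depth.
A pose or a line that the arm cannot do raises robot.IKError and nothing moves.
- robot.finish_job(): hands the job in; it is judged then, once.
Readings, each from a call of its own:
- robot.read_clock(): time.
- robot.read_joints(): joint angles.
- robot.read_dq(): joint speeds.
- robot.read_tau(): joint torques, N m.
- robot.read_ee_pos(): TCP position.
- robot.read_orientation(): TCP orientation.
- robot.read_wrist_force(): force on the tool from outside, world axes, zero at the start.
- robot.read_moment(): the same for the moment, N m.
- robot.read_gripper_width(): finger opening in m.
- robot.read_finger_force(): force on a finger pad.
Only numpy, scipy, OpenCV 4.12 (cv2) and the standard library are available. Lean on these libraries where they do the work, as an engineer would, in place of code of your own. Each camera call takes 0.05 s, during which the arm holds its last target. There are 200 camera calls.

TASK

Push the metal denture flask flat along the bench, without lifting or tipping it, into the steel cradle until it is fully home against the back stop. Then take the T-handled key from its wooden stand, fit it right down into the square socket of the clamp screw beside the cradle and turn it clockwise, seen from above, until the hold-down bar points straight across the flask; let go and leave the key standing in the screw. Move the bar only with the key, and leave the other things on the bench where they are.

Things in the scene. Friction and masses are not known exactly. Their poses are not given: they have to be found in the camera images.
- flask_center (a point): centre of the loose aluminium flask, a rectangular block 84 (its x) x 70 (its y) x 48 mm high, 550 g (up to 30 % either way), with four dark bolt heads on top; point is 24 above the bench. Its axes are the flask's: x is the pushing direction, and it starts within 0.3 rad of the cradle's x. It slides on the bench with ordinary friction.
- cradle: fixed open steel cradle, no floor (the flask slides on the bench). Origin: on the bench, where the flask's centre lies when home; x points from the open mouth to the back stop, y to the side of the clamp screw. Back stop: inner face at x = +42, 30 high. Side walls 24 high, inner faces at y = +-38, from the stop to x = -13, then flared to y = +-60 at x = -53 (mm).
- collar (a point): centre of the top of the fixed round grey collar around the clamp screw, 88 above the bench, at (0, 75) in the cradle; 58 across, 46 inside (mm). It stands beside the cradle, with a grey upright 50 wide and 90 high beyond it (cradle y = 99 to 115). Axes as the cradle's.
- socket (a point): centre of the mouth of the square socket in the steel clamp screw, 82 above the bench, on the screw's vertical axis, at (0, 75) in the cradle. Socket 14.4 mm square, 22 deep, with a 2.5 chamfer; the screw head is 42 across and lies inside the collar, 6 below its top. These axes turn with the screw; the sides of the square lie along this x and y.
- clamp (a joint): angle in rad of the screw and its hold-down bar, growing clockwise seen from above; free from 0 to a stop at 1.5. At 0 the bar points roughly along the cradle's +x, at 1.4 straight across the flask (cradle's -y). Moves with about 0.12 Nm of friction and stays where left. The key has about 0.23 rad of play in the socket each way.
- bar_end (a point): middle of the free end of the hold-down bar, on its top face, 60 above the bench: a flat dark steel bar, 80 mm long from the screw axis, 20 wide, underside 52 above the bench (51.5 at a round pad), swinging over the flask with the screw.
- key_grip (a point): centre of the cross-bar of the steel T-key: bar 66 mm long (along this x), 14 wide (y), 14 high. z is up along the shank, 67 above the key's tip and 47 above the underside of its flange. In the stand this point is 87 above the bench; in the screw, flange resting on the screw head, 129. The shank below the bar is 10 across, with 35 free below the bar. 140 g.
- key_tip (a point): centre of the lower end of the T-key: 12 mm square end, sides along the bar's x and y, tapering over the last 4 to a round 7 end. The flange, 26 across and 5 thick, begins 20 above the tip and carries the key in the stand or on the screw head.
- stand: fixed wooden block 70 x 70 x 40 mm high holding the key upright in a round 20 hole in its middle, at either the left or the right of the cradle. Origin: centre of its underside.
- burs: fixed wooden block, 70 x 70 x 40 mm, with six short thin steel burs (up to 78 high), at the other side; not needed.
- cast_a: small white plaster dental cast, 50 x 60 x 30, loose bystander (mm); origin: centre of its underside
- cast_b: second plaster dental cast, same size, loose bystander (mm); origin: centre of its underside
- bowl: black rubber mixing bowl, 100 across, 50 high, loose bystander (mm); origin: centre of its underside
- jar: small clear jar with white cap, 48 across, 45 high, loose bystander (mm); origin: centre of its underside
- wax_tin: flat round steel tin, 60 across, 22 high, loose bystander (mm); origin: centre of its underside
- wire_spool: white spool ring, 56 across, 18 high, loose bystander (mm); origin: centre of its underside
Things that resemble listed ones, but are neither listed nor needed, are in the scene too. What is shaped like the part that bears flask_center but blue, red or turquoise is not meant.

How it is judged (in metres and radians):
On the way, in this order (a step that is already met when the one before it is completed fails the run):
1. the flask is home against the back stop, the bar still swung aside (x of flask_center in the frame of cradle between -0.006 and 0.006 m and y of flask_center in the frame of cradle between -0.006 and 0.006 m and angle between the x axis of flask_center and the x axis of cradle, either way round below 0.12 rad and height (world z) of flask_center below 0.03 m and value of joint clamp below 0.6 rad), for 0.2 s.
2. the key is seated in the screw, the bar still swung aside (horizontal distance between key_tip and socket below 0.006 m and z of key_tip in the frame of socket below -0.014 m and angle between key_tip's own z axis and vertical below 0.2 rad and value of joint clamp below 0.6 rad), for 0.1 s.
3. the bar has been turned across the flask with the key in the screw (horizontal distance between key_tip and socket below 0.006 m and z of key_tip in the frame of socket below -0.014 m and angle between key_tip's own z axis and vertical below 0.2 rad and x of flask_center in the frame of cradle between -0.006 and 0.006 m and y of flask_center in the frame of cradle between -0.006 and 0.006 m and angle between the x axis of flask_center and the x axis of cradle, either way round below 0.12 rad and height (world z) of flask_center below 0.03 m and value of joint clamp above 1.2 rad), for 0.1 s.
At the end, for the whole second after the job is handed in: The flask lies flat in the cradle within 6 mm of fully home and within 0.12 rad of straight; the bar is turned to more than 1.2 rad (1.4 is straight across); the key stands in the screw (tip at least 14 mm down in the socket, within 6 mm of its axis, tilted less than 0.2 rad), released; all at rest (all of step 3 and linear speed of flask below 0.01 m/s and linear speed of key below 0.02 m/s); the robot touches nothing.
It fails at once if the hold-down bar is pushed by the robot itself (contact force between any of the fingers, the arm and clamp above 2 N).
It fails at once if the flask is lifted or tipped (height (world z) of flask_center above 0.036 m or angle between flask_center's own z axis and vertical above 0.2 rad).
It fails at once if a bystander is shifted by more than 30 mm (distance of any of cast_a, cast_b, bowl, jar, wax_tin, wire_spool from where it was at the start of the episode above 0.03 m).
It also fails if it takes over 61 s, if anything falls off the work surface, if the arm or the gripper's body presses on something with over 40 N, if the wrist force passes 120 N, or if a joint passes its speed limit or range.

## Working session

There is one attempt and no reset: what is moved stays moved. The work goes in short steps, each a Python script; the robot and the scene stay as the last script left them, time stands still between calls to the robot, and variables do not carry over. Pictures are saved under pics/ and viewed, at most 10 in all, crops included, and the job is handed in when it is done.

```bash
mkdir -p pics; ls
python3 - <<'E'
from plant import robot
import cv2,numpy as np
for n in("top","side"):
    c=robot.camera(n); cv2.imwrite(f"pics/{n}0.png",cv2.resize(c["img"][:,:,::-1],(800,600),interpolation=cv2.INTER_CUBIC)); np.savez(f"{n}0.npz",**c)
    print(n,c["fx"],c["fy"],c["cx"],c["cy"],np.round(c["cam_to_world"],3).tolist())
print(robot.read_clock())
E
```

```text
pics
top 475.360991661803 475.360991661803 251.20605589458947 195.13337345229374 [[-0.012, -0.987, 0.162, 0.341], [-1.0, 0.012, 0.002, 0.014], [-0.004, -0.162, -0.987, 1.232], [0.0, 0.0, 0.0, 1.0]]
side 496.4385798909386 496.4385798909386 253.54751370735482 192.95457547669466 [[0.942, -0.266, 0.207, 0.19], [-0.337, -0.725, 0.6, -0.977], [-0.01, -0.635, -0.773, 1.305], [0.0, 0.0, 0.0, 1.0]]
0.1
```

View pics/top0.png

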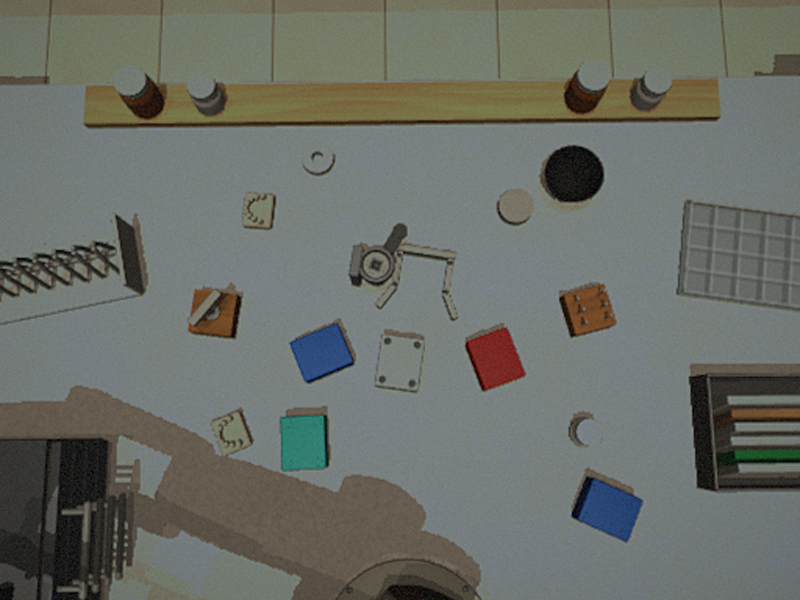

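View pics/side0.png

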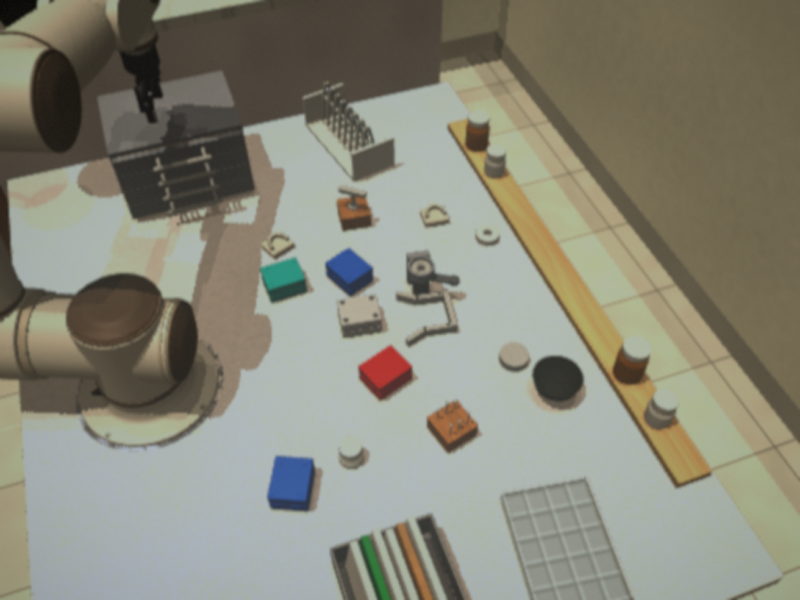

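Top view (800x600 picture): flask with four bolts at (400,361). Cradle with its mouth towards the robot, back stop from (402,248) to (455,258), collar at (378,265). Key and stand at (213,310), burs at (588,309). Next I take close crops for measuring.

```bash
cat > h.py <<'E'
import numpy as np,cv2
def ray(c,u,v):
    T=c["cam_to_world"]; d=T[:3,:3]@np.array([(u-c["cx"])/c["fx"],(v-c["cy"])/c["fy"],1]); return T[:3,3],d
def onplane(c,u,v,z):
    o,d=ray(c,u,v); return o+d*(z-o[2])/d[2]
def proj(c,p):
    T=np.linalg.inv(c["cam_to_world"]); q=T[:3,:3]@p+T[:3,3]; return np.array([c["fx"]*q[0]/q[2]+c["cx"],c["fy"]*q[1]/q[2]+c["cy"]])
def tri(c1,p1,c2,p2):
    o1,d1=ray(c1,*p1);o2,d2=ray(c2,*p2)
    s=np.linalg.lstsq(np.c_[d1,-d2],o2-o1,rcond=None)[0]; a=o1+d1*s[0];b=o2+d2*s[1]
    return (a+b)/2,np.linalg.norm(a-b)
def crop(c,u0,v0,w,h,k):
    return cv2.resize(np.ascontiguousarray(c["img"][v0:v0+h,u0:u0+w,::-1]),None,fx=k,fy=k,interpolation=cv2.INTER_CUBIC)
E
python3 - <<'E'
from h import *
t=dict(np.load("top0.npz"));s=dict(np.load("side0.npz"))
a=crop(t,218,138,80,120,5); b=crop(t,112,172,50,50,7)[:300]; d=crop(s,210,112,50,42,7)[:294]
im=np.zeros((600,800,3),np.uint8); im[:600,:400]=a; im[:300,400:750]=b; im[300:594,400:750]=d
cv2.imwrite("pics/m1.png",cv2.convertScaleAbs(im,alpha=1.5))
# flask: brighter beige blob; print contour minAreaRect
g=t["img"].astype(int); 
print(g[231,256],g[231,236],g[231,245])
E
```

```text
[122 130 123] [119 130 131] [120 132 123]
```

View pics/m1.png

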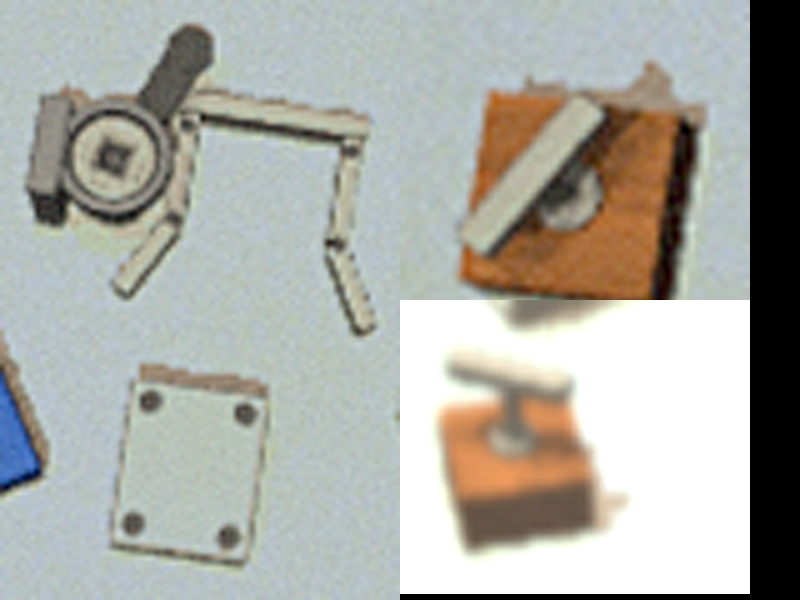

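The left crop shows the flask bolts at (150,400), (245,413), (133,523) and (228,537). The collar is centred at (118,160), the socket at (114,155), the bar end at (195,45), and the stop's rear edge runs from (190,95) to (368,118). In the key crop the cross-bar corners are (585,97), (606,112), (462,232) and (488,252).

Run:
```python
from h import *
t=dict(np.load("top0.npz"));s=dict(np.load("side0.npz"))
L=lambda U,V,z:onplane(t,(U+.5)/5-.5+218,(V+.5)/5-.5+138,z)
K=lambda U,V,z:onplane(t,(U-400+.5)/7-.5+112,(V+.5)/7-.5+172,z)
B=[L(*p,.05) for p in((150,400),(245,413),(133,523),(228,537))]
# refine bolts: dark centroid
fc=np.mean(B,0); ax=(B[0]+B[1]-B[2]-B[3]); print("flask",fc.round(4),np.degrees(np.arctan2(ax[1],ax[0])))
col=L(118,160,.088); so=L(114,155,.082); print("collar",col.round(4),"socket",so.round(4))
for a,b in(((190,95),(368,118)),((200,117),(362,138))):
    p,q=L(*a,.03),L(*b,.03); d=p-q; print("stop",p.round(4),q.round(4),"cradle x deg",np.degrees(np.arctan2(-d[0],d[1])))
for a,b in(((187,130),(172,215)),((342,155),(330,240))):
    p,q=L(*a,.024),L(*b,.024); d=p-q; print("wall",p.round(4),q.round(4),np.degrees(np.arctan2(d[1],d[0])))
k=[K(*p,.094) for p in((585,97),(606,112),(462,232),(488,252))]; kc=np.mean(k,0); d=k[0]+k[1]-k[2]-k[3]
print("key",kc.round(4),np.degrees(np.arctan2(d[1],d[0])), np.linalg.norm(d)/2)
print("flange",K(570,205,.045).round(4))
be=L(197,45,.06); print("bar_end",be.round(4), np.degrees(np.arctan2(*(be-so)[[1,0]])))
print("socketcorners",[L(*p,.082).round(4).tolist() for p in((104,144),(124,144),(104,168),(126,166))])
# side view: key cross-bar centre
S=lambda U,V:((U-400+.5)/7-.5+210,(V-300+.5)/7-.5+112)
print("proj side key grip",proj(s,kc),"seen",S(508,368))
```

```text
flask [0.4441 0.0071 0.05  ] -8.58391960593866
collar [0.5928 0.0403 0.088 ] socket [0.5967 0.0424 0.082 ]
stop [0.6396 0.004  0.03  ] [ 0.6262 -0.0881  0.03  ] cradle x deg -8.287887628251015
stop [ 0.6279 -0.0011  0.03  ] [ 0.6157 -0.0847  0.03  ] cradle x deg -8.29909229878607
wall [0.6224 0.0057 0.024 ] [0.5775 0.0141 0.024 ] -10.518503873147193
wall [ 0.6081 -0.0746  0.024 ] [ 0.5633 -0.0674  0.024 ] -9.195368769868319
key [0.5287 0.3084 0.094 ] -40.21111426461388 0.06258385949305419
flange [0.5249 0.3082 0.045 ]
bar_end [6.582e-01 3.000e-04 6.000e-02] -34.38140618456826
socketcorners [[0.6023, 0.0473, 0.082], [0.6022, 0.0374, 0.082], [0.5902, 0.0474, 0.082], [0.5911, 0.0365, 0.082]]
proj side key grip [225.03224697 122.09934327] seen (225.0, 121.28571428571429)
```

```bash
cat >> h.py <<'E'
A=np.radians(-8.8); CX=np.array([np.cos(A),np.sin(A),0]); CY=np.array([-np.sin(A),np.cos(A),0])
O=np.array([.5815,-.033,0])
def cr(x,y,z): return O+CX*x+CY*y+np.array([0,0,z])
def down(deg):
    a=np.radians(deg); y=np.array([np.cos(a),np.sin(a),0]); z=np.array([0,0,-1.]); return np.c_[np.cross(y,z),y,z]
def best(robot,p,deg):
    "orientation of the two equal grasps with the least wrist turn"
    q0=np.array(robot.read_joints()); o=[]
    for d in(deg,deg+180):
        q=robot.solve_ik(p,down(d))
        if q is not None:o.append((np.abs(np.array(q)-q0).max(),d,q))
    m=min(o,key=lambda k:k[0]); print("joints",np.round(m[2],0)); return down(m[1])
E
python3 - <<'E'
from plant import robot
from h import *
robot.close(20)
p=cr(-.139,.0186+.053,.16); R=best(robot,p,-8.8)
robot.move_to(p,R); q=cr(-.139,.0186+.053,.015)
print(robot.move_straight(q,R,.12,f_stop=8))
print(robot.move_straight(cr(-.139,.046,.015),R,.06,f_stop=25),robot.read_ee_pos(),robot.read_wrist_force())
robot.move_straight(cr(-.139,.056,.015),R,.1); robot.move_straight(cr(-.139,.056,.13),R,.25)
p=cr(-.24,0,.13); R=best(robot,p,81.2); robot.move_to(p,R)
c=robot.camera("top"); np.savez("top1.npz",**c); cv2.imwrite("pics/m2.png",cv2.convertScaleAbs(crop(c,218,138,100,120,5),alpha=1.5))
print(robot.read_clock())
E
```

```text
joints [ -2.  -3. 103.  -0.  80.   7.]
False
False [0.45108424 0.03329582 0.01503103] [-0.91336666 -0.67835773  0.57383092]
joints [-12. -17. 118.  -0.  79.  87.]
7.1417
```

View pics/m2.png

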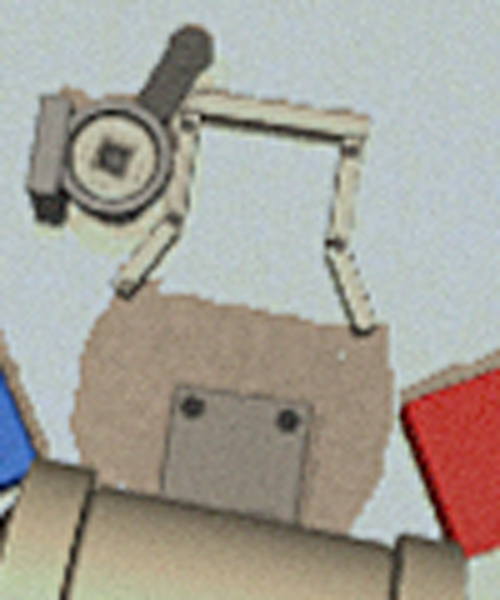

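Front bolts are at (192,405) and (289,419), and the flask sits straight in front of the mouth; the arm hides its rear. Before pushing, I refine the collar and socket numerically.

Run:
```python
from h import *
t=dict(np.load("top0.npz"))
t1=dict(np.load("top1.npz"))
L=lambda U,V,z:onplane(t,(U+.5)/5-.5+218,(V+.5)/5-.5+138,z)
a,b=L(192,405,.05),L(289,419,.05); d=a-b
for p in((a+b)/2,): r=p-O; print("front bolts in cradle",r@CX,r@CY,"yaw",np.degrees(np.arctan2(-d[0],d[1])))
k=(L(150,400,.05)+L(245,413,.05)-L(133,523,.05)-L(228,537,.05))[:2]; print("half bolt span",np.linalg.norm(k)/4)
for c in(t,t1):
    g=cv2.GaussianBlur(cv2.cvtColor(cv2.resize(np.ascontiguousarray(c["img"][138:258,218:298]),None,fx=5,fy=5,interpolation=cv2.INTER_CUBIC),cv2.COLOR_RGB2GRAY),(5,5),0)
    sub=g[60:260,20:220]
    for th in(75,85):
        m=(sub<th).astype(np.uint8); cs,h=cv2.findContours(m,cv2.RETR_CCOMP,cv2.CHAIN_APPROX_NONE)
        for q,hh in zip(cs,h[0]):
            ar=cv2.contourArea(q)
            if ar>200:
                M=cv2.moments(q); u,v=M["m10"]/M["m00"]+20,M["m01"]/M["m00"]+60
                e=cv2.fitEllipse(q); print(th,"hole" if hh[3]>=0 else "outer",ar,round(u,1),round(v,1),np.round(e[0],1)+[20,60],np.round(e[1],1),L(e[0][0]+20,e[0][1]+60,.088).round(4),L(e[0][0]+20,e[0][1]+60,.082).round(4))
```

```text
front bolts in cradle -0.11061938192985095 -0.0028844369480645338 yaw -8.954452480971563
half bolt span 0.031051252704298326
75 outer 2323.5 86.9 204.5 [104.8 189.5] [ 63.3 137.1] [0.5781 0.0469 0.088 ] [0.5794 0.0471 0.082 ]
75 outer 839.5 112.4 157.8 [112.6 157.8] [33.8 34.6] [0.594  0.0429 0.088 ] [0.5953 0.0431 0.082 ]
75 outer 1540.5 105.0 140.8 [111.8 155.3] [88.7 94.6] [0.5952 0.0434 0.088 ] [0.5966 0.0435 0.082 ]
75 outer 2782.0 169.3 91.5 [170.5  96.2] [56.4 99.1] [0.6247 0.0141 0.088 ] [0.6262 0.0141 0.082 ]
85 outer 370.0 171.0 230.8 [166.6 233.6] [20.3 49.5] [0.5557 0.0168 0.088 ] [0.5568 0.0169 0.082 ]
85 outer 993.0 112.4 157.7 [112.5 157.7] [36.5 37.8] [0.594 0.043 0.088] [0.5954 0.0431 0.082 ]
85 outer 216.0 209.2 118.6 [209.5 118.6] [12.4 25.7] [ 0.6131 -0.005   0.088 ] [ 0.6146 -0.0051  0.082 ]
85 outer 8525.5 123.7 143.9 [117.2 144.2] [115.4 189.1] [0.6008 0.0406 0.088 ] [0.6022 0.0408 0.082 ]
75 outer 2276.5 86.5 204.5 [104.9 189.5] [ 63.  137.4] [0.5781 0.0469 0.088 ] [0.5793 0.047  0.082 ]
75 outer 832.5 112.5 157.8 [112.7 157.9] [33.  34.8] [0.5939 0.0429 0.088 ] [0.5953 0.0431 0.082 ]
75 outer 1437.0 104.2 140.0 [111.9 155.4] [88.5 93.9] [0.5952 0.0433 0.088 ] [0.5965 0.0435 0.082 ]
75 outer 2753.5 169.1 91.2 [170.4  96. ] [56.4 98. ] [0.6249 0.0142 0.088 ] [0.6264 0.0142 0.082 ]
85 outer 987.5 112.3 157.7 [112.4 157.7] [36.  37.9] [0.594  0.0431 0.088 ] [0.5953 0.0432 0.082 ]
85 outer 214.0 208.8 118.3 [208.5 118.1] [11.9 29.7] [ 0.6134 -0.0045  0.088 ] [ 0.6148 -0.0046  0.082 ]
85 outer 8233.5 124.2 143.9 [118.4 146.5] [109.6 191.1] [0.5997 0.0401 0.088 ] [0.601  0.0402 0.082 ]
```

```bash
sed -i 's/^O=.*/O=np.array([.583,-.0315,0])/' h.py
python3 - <<'E'
from plant import robot
from h import *
R=np.array(robot.read_orientation())
robot.move_straight(cr(-.225,-.004,.13),R,.2)
print(robot.move_straight(cr(-.225,-.004,.015),R,.15,f_stop=8))
print(robot.move_straight(cr(-.11,-.003,.015),R,.08,f_stop=20))
hit=robot.move_straight(cr(-.045,0,.015),R,.04,f_stop=25)
r=np.array(robot.read_ee_pos())-O; print(hit,"finger in cradle",(r@CX).round(4),(r@CY).round(4),robot.read_wrist_force())
robot.move_straight(cr(r@CX-.03,0,.015),R,.15)
robot.move_straight(cr(r@CX-.03,0,.18),R,.3)
p=np.array([.5287,.25,.2]); robot.move_to(p,best(robot,p,50-180))
robot.open()
c=robot.camera("top"); np.savez("top2.npz",**c); cv2.imwrite("pics/m3.png",cv2.convertScaleAbs(crop(c,100,138,198,110,4),alpha=1.5))
print(robot.read_clock())
E
```

```text
False
True
True finger in cradle -0.1133 -0.0027 [ 0.26600299 -0.3226036   0.27684422]
joints [ 18.  10.  84.  -0.  86. 148.]
12.9667
```

View pics/m3.png

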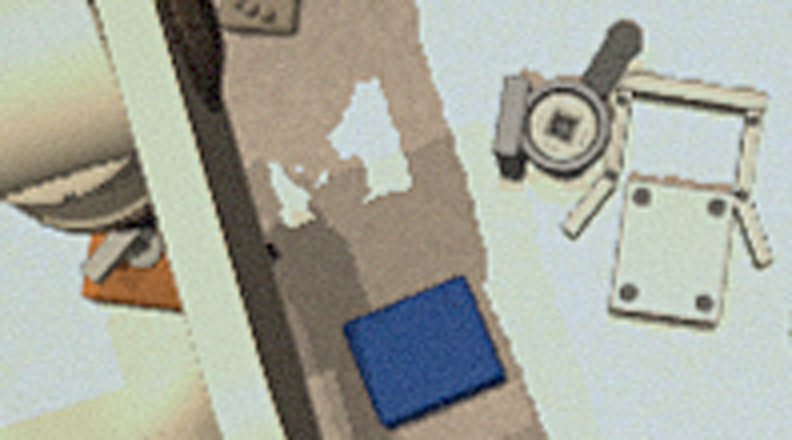

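The flask stopped halfway, with bolts at (641,196), (717,207), (628,292) and (704,303). Its right front corner is at the flare joint near (742,197), so it sits slightly too far to -y. I measure the offset and nudge it.

Run:
```python
from h import *
t=dict(np.load("top2.npz"))
L=lambda U,V,z:onplane(t,(U+.5)/4-.5+100,(V+.5)/4-.5+138,z)
def C(p): r=p-O; return np.round([r@CX*1e3,r@CY*1e3],1)
g=cv2.resize(cv2.cvtColor(t["img"][138:248,100:298],cv2.COLOR_RGB2GRAY),None,fx=4,fy=4,interpolation=cv2.INTER_CUBIC)
P=[]
for u,v in((641,196),(717,207),(628,292),(704,303)):
    w=np.clip(105-g[v-12:v+13,u-12:u+13].astype(float),0,None); yy,xx=np.mgrid[-12:13,-12:13]
    P.append((u+(w*xx).sum()/w.sum(),v+(w*yy).sum()/w.sum()))
B=[L(*p,.05) for p in P]; print(np.round(P,1)); d=B[0]+B[1]-B[2]-B[3]; print("flask",C(np.mean(B,0)),"yaw",np.degrees(np.arctan2(d[1],d[0])), np.linalg.norm(B[0]-B[1]),np.linalg.norm(B[0]-B[2]))
for n,z,pts in(("stop back top",.03,((627,68),(768,90))),("stop front top",.03,((632,90),(764,109))),("right wall top inner/outer far",.024,((743,120),(762,122))),("right near",.024,((738,190),(751,193))),("left wall right edge",.024,((631,105),(619,178))),("flare tips L",.024,((563,232),(577,238))),("flare tips R",.024,((757,266),(771,262)))):
    print(n,[C(L(*p,z)).tolist() for p in pts])
```

```text
[[641.3 196.2]
 [716.3 206.5]
 [627.6 292.6]
 [703.2 302.5]]
flask [-61.   -2.6] yaw -8.813466340004247 0.04776546668949459 0.06195505757602932
stop back top [[56.0, 42.5], [54.4, -50.1]]
stop front top [[42.0, 37.2], [41.5, -49.1]]
right wall top inner/outer far [[33.8, -36.8], [34.2, -49.2]]
right near [[-12.6, -39.6], [-13.3, -48.2]]
left wall right edge [[33.4, 36.6], [-15.6, 37.5]]
flare tips L [[-55.6, 68.3], [-58.3, 58.8]]
flare tips R [[-60.0, -58.2], [-56.2, -66.7]]
```

Run:
```python
from plant import robot
from h import *
p=cr(-.085,0,.15); R=best(robot,p,81.2-180); robot.move_to(p,R)
print(robot.move_straight(cr(-.085,0,.012),R,.15,f_stop=8))
robot.close(20); print("w",robot.read_gripper_width(),robot.read_clock()); robot.open()
robot.move_straight(cr(-.085,0,.09),R,.25); 
robot.move_straight(cr(-.14,0,.09),R,.2); robot.close(); 
print(robot.move_straight(cr(-.14,0,.015),R,.15,f_stop=8))
hit=robot.move_straight(cr(-.049,0,.015),R,.05,f_stop=32)
r=np.array(robot.read_ee_pos())-O; print(hit,"finger",(r@CX).round(4),(r@CY).round(4),robot.read_wrist_force(),robot.read_clock())
```

```text
joints [-11.   2.  99.  -0.  79.  88.]
False
w 0.06960471972131524 15.3833
False
True finger -0.0529 0.0002 [0.00684454 0.22971844 0.1713404 ] 19.6167
```

The flask is home: the finger stopped at x = -52.9 mm on the centreline. Next I grasp the key and measure the angle of the square.

Run:
```python
from plant import robot
from h import *
R=np.array(robot.read_orientation())
robot.move_straight(cr(-.085,0,.015),R,.15); robot.move_straight(cr(-.085,0,.15),R,.3); robot.open()
k=np.array([.5287,.3084,0]); p=k+[0,0,.16]
R=best(robot,p,49.8); robot.move_to(p,R)
print(robot.move_straight(k+[0,0,.068],R,.15,f_stop=8))
robot.close(60); print("w",robot.read_gripper_width(),robot.read_wrist_force())
robot.move_straight(k+[0,0,.20],R,.15); print("w",robot.read_gripper_width(),robot.read_wrist_force())
print(robot.read_clock())
c=robot.camera("top"); s=robot.camera("side"); np.savez("top3.npz",**c); np.savez("side3.npz",**s)
u,v=map(int,proj(s,np.array([.5287,.3084,.18])));print(u,v)
im=np.zeros((600,800,3),np.uint8)
a=crop(c,222,150,40,40,15)[:600,:400]; 
im[:400,:400]=crop(c,228,157,25,25,16); im[:400,400:800]=crop(s,max(u-40,0),max(v-25,0),80,80,5)
im[400:600,:400]=crop(c,222,140,80,40,5); 
cv2.imwrite("pics/m4.png",cv2.convertScaleAbs(im,alpha=1.5))
```

```text
joints [ 23.  15.  83.  -0.  82. 153.]
False
w 0.013240659893019877 [ 0.06263082 -0.17267978  1.57219258]
w 0.013483974517727627 [-0.11466537 -0.46426452 -1.08803196]
25.05
223 103
```

View pics/m4.png

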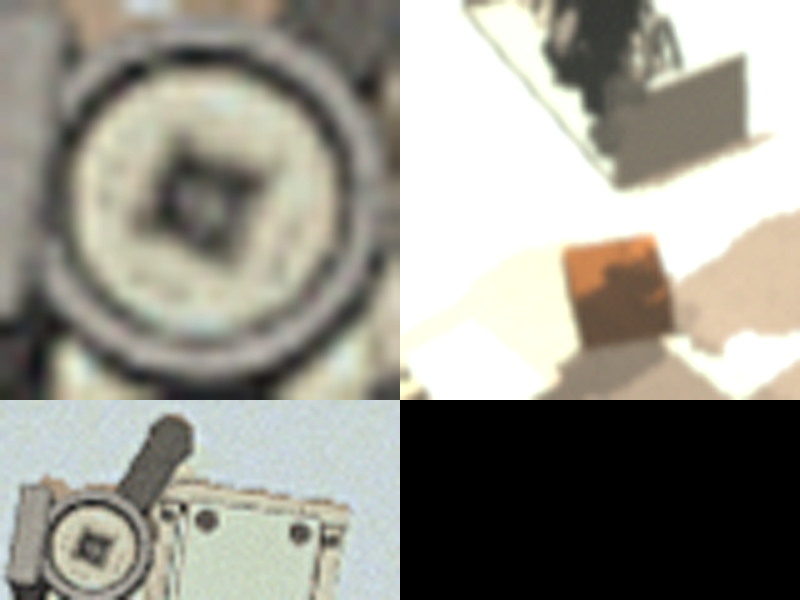

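The top view shows the socket square at about -31° (mod 90), with its mouth centroid at crop (207,196). The key has left the stand. I carry it over and insert it.

```bash
cat >> h.py <<'E'
S=np.array([.5950,.0423,0])
E
python3 - <<'E'
from plant import robot
from h import *
R=down(149); p=S+[0,0,.19]
print(np.round(robot.solve_ik(p,R)),np.round(robot.solve_ik(S+[0,0,.11],down(65))))
robot.move_to(p,R); robot.move_straight(S+[0,0,.135],R,.1)
f0=robot.read_wrist_force()
hit=robot.move_straight(S+[0,0,.107],R,.02,f_stop=10)
print(hit,robot.read_ee_pos(),f0,robot.read_wrist_force(),robot.read_moment(),robot.read_clock())
E
```

```text
[  -3.   12.   83.   -0.   85. -152.] [ -3.  15.  89.  -0.  76. -68.]
True [0.59485902 0.04239969 0.12480954] [-0.1996958  -0.75428107 -1.9500887 ] [-1.47803124  1.00087053  6.23585248] [0.09067921 0.30925304 0.05588983] 31.125
```

It stopped with the tip about 5 mm in, and the side force points to -x/+y. I search in small shifts around that direction.

Run:
```python
from plant import robot
from h import *
ok=False
for dx,dy,da in((-1,1.3,0),(-2,2.2,0),(-1,1.3,6),(-1,1.3,-6),(-2.5,0,0)):
    o=np.array([dx,dy,0])*1e-3; R=down(149+da); z=robot.read_ee_pos()[2]
    robot.move_straight(S+o+[0,0,z+.003],R,.05)
    hit=robot.move_straight(S+o+[0,0,.1085],R,.03,f_stop=12)
    e=np.array(robot.read_ee_pos()); print(dx,dy,da,hit,e.round(4),np.round(robot.read_wrist_force(),1),np.round(robot.read_moment(),2),robot.read_clock())
    if e[2]<.113: break
c=robot.camera("top"); s=robot.camera("side"); np.savez("side4.npz",**s)
im=np.zeros((600,800,3),np.uint8); im[:400,:400]=crop(c,210,130,80,80,5); im[:600,400:800]=crop(s,240,130,80,120,5)
cv2.imwrite("pics/m5.png",cv2.convertScaleAbs(im,alpha=1.5))
```

```text
-1 1.3 0 True [0.594  0.0436 0.1099] [-1.3  0.2  8.8] [ 0.16  0.32 -0.03] 31.9583
```

View pics/m5.png

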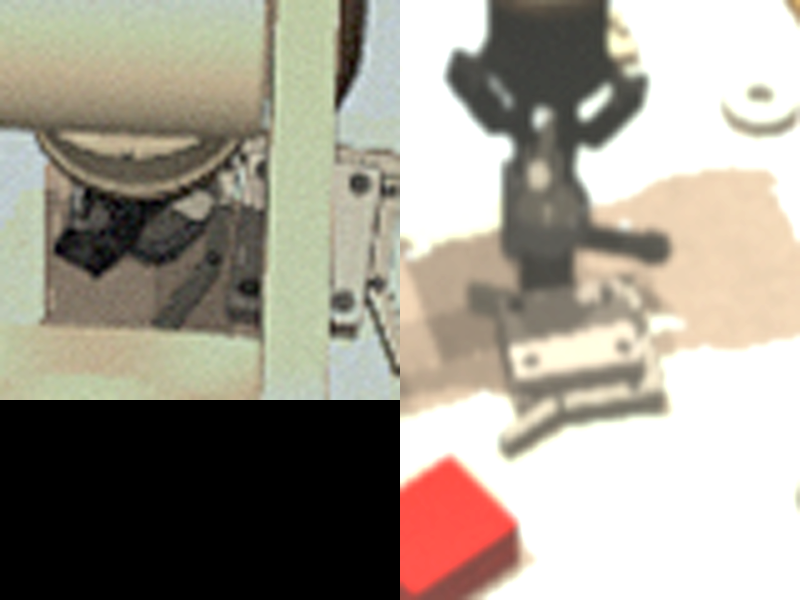

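The key is seated (TCP z 0.1099, as expected for flange on screw head), and the bar is still swung aside in the side view. I now turn it clockwise in steps.

Run:
```python
from plant import robot
from h import *
p=np.array(robot.read_ee_pos()); p[2]=.110
for a in range(10,81,10):
    robot.move_straight(p,down(149-a),.05)
    print(a,np.round(robot.read_wrist_force(),1),np.round(robot.read_moment(),2),robot.read_clock())
s=robot.camera("side"); np.savez("side5.npz",**s)
cv2.imwrite("pics/m6.png",cv2.convertScaleAbs(crop(s,240,130,100,120,5),alpha=1.5))
```

```text
10 [-1.7  5.3  2.9] [1.07 0.33 0.03] 32.3833
20 [-0.4  7.5  2.6] [1.54 0.28 0.07] 32.7083
30 [0.1 7.  2.8] [ 1.47 -0.01  0.  ] 33.0333
40 [ 0.9 10.   3.1] [ 1.79 -0.13  0.08] 33.3583
50 [1.7 8.2 3.1] [ 1.72 -0.32  0.02] 33.6833
60 [2.2 8.9 1.2] [ 1.99 -0.48  0.03] 34.0083
70 [ 4.  11.   2.2] [ 2.3  -0.79  0.04] 34.3333
80 [ 4.4 10.5  2.9] [ 2.12 -0.74  0.03] 34.6583
```

View pics/m6.png

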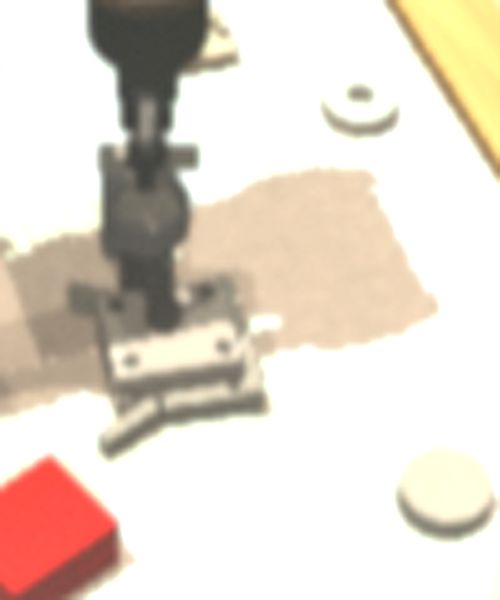

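Run:
```python
from plant import robot
from h import *
s=dict(np.load("side5.npz")); b=onplane(s,240+168.5/5-.5,130+322.5/5-.5,.06); r=b-O; print("bar end cradle",(r@CX).round(4),(r@CY).round(4))
R=np.array(robot.read_orientation()); p=np.array(robot.read_ee_pos())
for i in range(3):
    f=np.array(robot.read_wrist_force()); 
    if np.hypot(*f[:2])<4: break
    p[:2]+=.0007*f[:2]/np.hypot(*f[:2]); robot.move_straight(p,R,.03); print(np.round(robot.read_wrist_force(),1))
```

```text
bar end cradle -0.001 -0.0044
[0.8 2.7 2. ]
```

The bar end is at (-1, -4) mm in the cradle frame, which is straight across the flask. I release, retreat and check.

Run:
```python
from plant import robot
from h import *
R=np.array(robot.read_orientation()); p=np.array(robot.read_ee_pos())
robot.open(); robot.wait(.2); robot.move_straight(p+[0,0,.09],R,.12)
robot.move_straight(p+[-.1,.12,.12],R,.25); robot.wait(.3)
t=robot.camera("top");s=robot.camera("side")
im=np.zeros((600,800,3),np.uint8); im[:600,:400]=crop(t,218,138,80,120,5); im[:600,400:800]=crop(s,240,130,80,120,5)
cv2.imwrite("pics/m7.png",cv2.convertScaleAbs(im,alpha=1.5)); print(robot.read_clock(),robot.read_wrist_force())
```

```text
37.9417 [-0.12050906 -0.18037764  0.39963329]
```

View pics/m7.png

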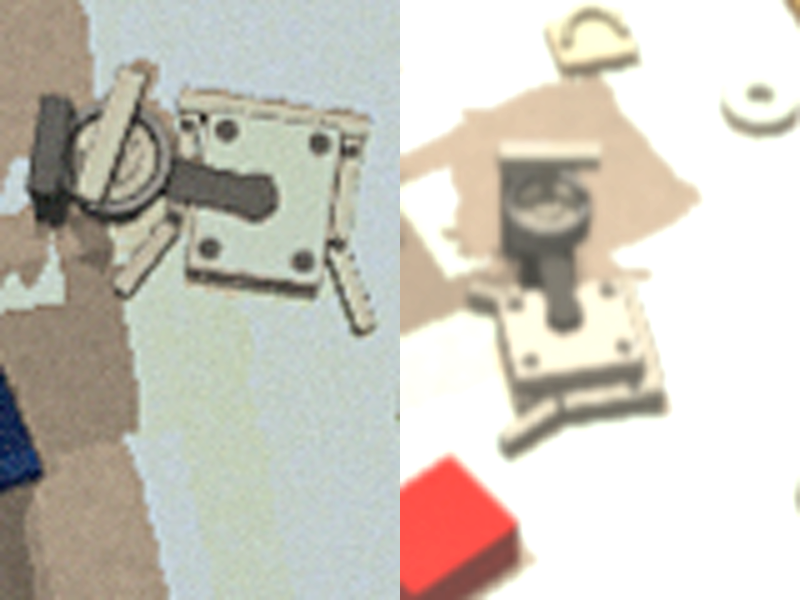

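Bar straight across the flask (end at (265,197)), key standing with its cross-bar at (113,135). A quick numeric check, then I hand in if it holds.

Run:
```python
from plant import robot
from h import *
t=dict(np.load("top0.npz"))
L=lambda U,V,z:onplane(t,(U+.5)/5-.5+218,(V+.5)/5-.5+138,z)
f=np.mean([L(*q,.05) for q in((227,130),(320,143),(209,247),(303,261))],0)-O; k=L(113,135,.136)-O
print("flask",f@CX,f@CY,"key top",k@CX,k@CY)
if max(abs(f@CX),abs(f@CY))<.006 and np.hypot(k@CX,k@CY-.075)<.012: print(robot.finish_job())
```

```text
flask -0.0006302362201139983 -0.0016976102027209405 key top 8.074268465746213e-05 0.07385605431441737
the job is handed in; nothing more can be done
None
```

The job is handed in at about 38 s: the flask measures within 2 mm of home, the bar is straight across it, and the key is released and standing in the screw. I closed the gripper on the flask's sides once to square it up after it caught at the cradle mouth, and every other flask move was a flat push.

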